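# Sweep the support scrap off the work board

## Task

Three flat support rafts, snapped off resin prints, lie on the raised work board. Sweep each of them sideways off the edge of the board with the fingertips so that it drops into the low black scrap tray beside the board. Push them only: do not pinch, press down hard on or pick up any raft, and leave the two finished prints standing on the board, and the bottle and jar beside it, where they are.

Things in the scene. Friction and masses are not known exactly. Their poses are not given: they have to be found in the camera images.
- board: raised work board, a fixed grey slab 300 (its x) x 260 (its y) x 60 mm high, on the table. Origin: centre of its underside, at table height; its top is 60 mm higher. The tray stands against one of its two y edges (left or right, it varies) and the wash basket against the other. The rafts lie in three rows, near -90, 0 and +90 mm along its x, any raft in any row, within 50 mm of its centre along y
- tray: low black scrap tray, fixed, open on top, 290 (its x) x 110 (its y) x 32 mm high with 4 mm walls and a 4 mm floor, its rim 28 mm lower than the board's top. Its axes are parallel to the board's and its centre is 189 mm from the board's along the board's +y or -y, so a 4 mm gap is left between them. Origin: centre of its underside
- basket: white slotted wash basket with printed swabs in it, 220 x 105 x 65 mm high, fixed, against the board's edge opposite the tray, its centre 189 mm from the board's. Not to be used. Origin: centre of its underside
- raft_a: rectangular support raft, a plate 40 (x) x 28 (y) x 9 mm, with four thin broken stubs up to 8 mm tall on top (17 mm over all); cream printed resin, about 20 g, smooth and sliding easily, lying loose and flat on the board, stubs up, at the start. Origin: centre of the plate's underside
- raft_b: round support raft, a disc 36 mm across and 9 mm thick, with four thin broken stubs up to 8 mm tall on top (17 mm over all); cream printed resin, about 20 g, smooth and sliding easily, lying loose and flat on the board, stubs up, at the start. Origin: centre of the plate's underside
- raft_c: narrow support raft, a plate 48 (x) x 22 (y) x 9 mm, with four thin broken stubs up to 8 mm tall on top (17 mm over all); cream printed resin, about 20 g, smooth and sliding easily, lying loose and flat on the board, stubs up, at the start. Origin: centre of the plate's underside
- spool: finished print to leave alone: a spool 22 mm in diameter and 36 mm tall, waisted, standing upright on the board between two rows of rafts (45 mm from the board's middle row, towards its -x). Origin: centre of its underside
- cup: finished print to leave alone: a round foot 22 mm in diameter and 22 mm tall with a 14 mm square head, 32 mm tall in all, standing upright on the board between the other two rows (45 mm from the board's middle row, towards its +x). Origin: centre of its underside
- bottle: clear plastic bottle 70 mm in diameter, 190 mm tall, standing on the table to the left, to leave alone. Origin: centre of its underside
- jar: amber glass jar 70 mm in diameter, 80 mm tall, standing on the table to the right, to leave alone. Origin: centre of its underside
There are look-alikes about, which are no part of the job. What is shaped like the raft_a but purple or red is not meant.

How it is judged:
By the outcome, as a careful person would: the job done as asked, in the order asked, and still so for the second after the job is handed in, with the robot touching nothing.
It also fails if it takes over 70 s, if anything falls off the work surface, if the arm or the gripper's body presses on something with over 40 N, if the wrist force passes 120 N, or if a joint passes its speed limit or range.

## Robot

A 6-joint arm with a two-finger parallel gripper is mounted at the origin on the work surface. World frame = base frame: x ahead of the robot, y to its left, z up, the work surface at z = 0. Lengths are in m, angles in degrees, forces in N, time in s.
With the tool pointing down it reaches from about 0.4 to 0.825 m from the base axis. Payload 7 kg.
Tool frame: the origin (TCP) lies at the very end of the fingers, on their centre line; the grasp point (between the pads) lies 19 mm behind it (ctrl.grip_depth is the distance from the TCP to the grasp point, in m); z points along the fingers, y is the line along which they close (so a half turn about z gives the same grasp; the last joint's range is limited). The gripper opens to 88 mm and grips with 3 to 60 N. Pads are 19 mm wide; open, the fingers measure 130 mm over their backs; the gripper's body (78 mm by 193 mm) begins 47 mm behind the grasp point.
Start: joints at [82.913, 20.546, 0.682, 0, -70.136, -16.507], TCP at [0.27, 0.619, 0.227] pointing down, gripper open.
Joint ranges: [-176.03, 176.03], [-82.01, 121.73], [-58.28, 71.71], [-173.87, 95.51], [-174.79, -0.11], [-173.66, 173.66]. Speed limits (degrees/s): [136.94, 136.94, 172.46, 180, 180, 180].

## Interface

Orientations are given as [roll, pitch, yaw] about the fixed x, y, z axes, in that order (R = Rz(yaw) Ry(pitch) Rx(roll)).
In Python, from plant import get_obs, eyes, ctrl, spotter gives the robot as it stands.
- The arm moves only by the shell command python3 -m crank 'ROWS'. ROWS is JSON, one flat list of numbers, 7 for each row, row after row: the turn, a rotation vector about the tool's x, y, z in rad, then the shift along the tool's x, y, z in mm, then the opening, from 0 (shut) to 1 (fully open). A call has 1 to 5 rows; each row shifts and turns the commanded pose from where the row before left it, along the tool's axes as they then stand; what a row does not reach is not made up. A row lasts 1/8 s, in which the tool goes at most 62.5 mm and 10.7 degrees, less where a joint would pass 70% of its speed; a pose out of reach is approached as far as the arm can. A call is refused whole if a number of a shift passes 62.5 or a number of a turn 0.188, either way. A call with a gripper value outside its range is refused whole. The fingers move at their own pace and stop on an object; the grip force is fixed at half the most. Time passes only in rows, so rows that do not move let the fingers close. It gives the time, the measured TCP pose, the force, the opening and the grip force at its end, in the units of the state.
- get_obs(): the state, without advancing time (a new reading comes with each control period).
- eyes.snapshot(name): name is "scene" or "top" or "wrist"; returns the picture (400x640x3 uint8, blue, green, red); there is no depth.
- eyes.camera_model(name): a dict with "fx", "fy", "cx", "cy" (pixels), "extrinsics" (4x4, takes a point from camera to world coordinates). Camera axes: x right, y down, z forward; pixel columns grow to the right and rows downward; lengths in m; the calibration is good to about 2 mm. The wrist camera is an equidistant fisheye: a pixel r from the principal point sees the ray r / f radians off the axis. A picture is of the moment at which its call begins: read the wrist's pose just before it. camera_model takes no time and is no camera call; for the wrist camera it gives the pose at the moment of the call.
- ctrl.close_job(): hands the job in; it is judged then, once.
Trained networks look in the newest picture that a camera, given by its name, has taken for a name from the list of things; names that differ only in an ending like _2 or _b are one class to them, and where a whole thing is asked for, a point or a joint stands for the part that bears it (a point fixed in the world has none). Each returns a list of dicts, best first, with "p" (0 to 1); they miss things now and then, are a little off and sometimes report something else, mostly with a low value. They report only what shows in the picture. A call takes as long as a camera call. They do not tell look-alikes from the thing itself.
- spotter.outline_of(camera, target): "region" (400x640 bool, what is visible of it) and "rect" ([left, top, width, height] in pixels, round what is visible of it).
- spotter.place_of(camera, target): "location" ([column, row] in pixels: a listed point, or the origin of a listed thing).
The state is a dict: "clock": time; "joint_pos": joint angles; "qvel": joint speeds; "tau": joint torques, N m; "tool_pos": TCP position; "orientation": TCP orientation; "force": force on the tool from outside, world axes, zero at the start; "moment": the same for the moment, N m; "opening": finger opening in m; "gripper_force": force on a finger pad.
Only numpy, scipy, OpenCV 4.12 (cv2) and the standard library are available. Lean on these libraries where they do the work, as an engineer would, in place of code of your own. Each camera call takes 0.05 s, during which the arm holds its last target. There are 200 camera calls.

## Working session

There is one attempt and no reset: what is moved stays moved. The work goes in short steps, Python scripts to look and compute and a shell command to move; the robot and the scene stay as the last step left them, time stands still between calls to the robot, and variables do not carry over. Pictures are saved under pics/ and viewed, at most 10 in all, crops included, and the job is handed in when it is done.

```bash
mkdir -p pics; cat > h.py <<'E'
import numpy as np, cv2
from plant import get_obs, eyes, ctrl, spotter
def ray(cam,uv,z):
    m=eyes.camera_model(cam);E=np.array(m["extrinsics"])
    d=np.array([(uv[0]-m["cx"])/m["fx"],(uv[1]-m["cy"])/m["fy"],1.])
    d=E[:3,:3]@d;o=E[:3,3];return o+d*(z-o[2])/d[2]
E
python3 - <<'E'
from h import *
o=get_obs();print(o["clock"],o["tool_pos"],o["orientation"],o["opening"])
for c in("top","scene"): cv2.imwrite(f"pics/{c}0.png",eyes.snapshot(c))
H=dict(board=0,tray=0,basket=0,raft_a=.06,raft_b=.06,raft_c=.06,spool=.06,cup=.06,bottle=0,jar=0)
for n,z in H.items():
    for r in spotter.place_of("top",n)[:3]: print(n,round(r["p"],2),np.round(r["location"],0),np.round(ray("top",r["location"],z),3))
E
```

```text
0.0 [0.27001756 0.61813716 0.22561103] [ 1.79905963e+02 -9.37829716e-03 -2.36007685e+01] 0.08750263556938262
board 0.84 [316. 171.] [ 0.568 -0.029  0.   ]
tray 0.89 [250. 160.] [0.603 0.154 0.   ]
basket 0.82 [389. 183.] [ 0.531 -0.233  0.   ]
raft_a 0.68 [314. 168.] [ 0.568 -0.023  0.06 ]
raft_a 0.67 [327. 133.] [ 0.662 -0.059  0.06 ]
raft_a 0.62 [347. 256.] [ 0.335 -0.105  0.06 ]
raft_b 0.68 [314. 168.] [ 0.568 -0.023  0.06 ]
raft_b 0.67 [327. 133.] [ 0.662 -0.059  0.06 ]
raft_b 0.62 [347. 256.] [ 0.335 -0.105  0.06 ]
raft_c 0.68 [314. 168.] [ 0.568 -0.023  0.06 ]
raft_c 0.67 [327. 133.] [ 0.662 -0.059  0.06 ]
raft_c 0.62 [347. 256.] [ 0.335 -0.105  0.06 ]
spool 0.53 [320. 183.] [ 0.528 -0.038  0.06 ]
cup 0.64 [294. 146.] [0.629 0.029 0.06 ]
bottle 0.78 [151. 178.] [0.556 0.43  0.   ]
jar 0.55 [473. 210.] [ 0.452 -0.463  0.   ]
jar 0.39 [387. 184.] [ 0.531 -0.226  0.   ]
```

View pics/top0.png

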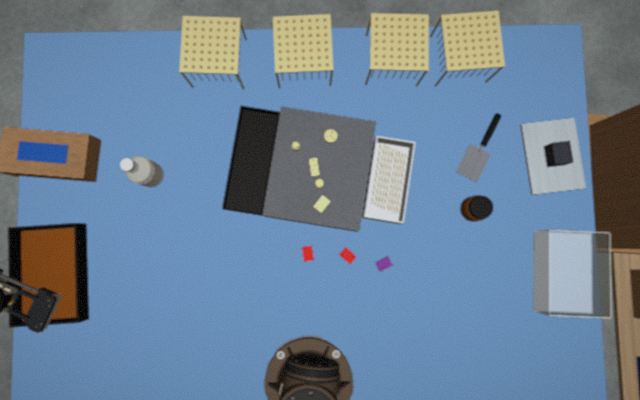

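The top view shows the tray on the left (250,160) and the basket on the right. The cream rafts are the round one at (331,135), the narrow one at (314,167) and the rectangular one at (322,204). The prints stand at (296,146) and (319,183). The red shapes (308,254) and (347,256) and the purple one (384,264) lie on the table and are look-alikes, so I exclude them. I'll check this in one enlarged crop.

```bash
python3 - <<'E'
from h import *
im=cv2.imread("pics/top0.png")
cv2.imwrite("pics/crop0.png",cv2.resize(im[95:245,215:425],None,fx=3.8,fy=3.8,interpolation=cv2.INTER_CUBIC))
hsv=cv2.cvtColor(im,cv2.COLOR_BGR2HSV)
m=((hsv[...,2]>130)&(hsv[...,0]>15)&(hsv[...,0]<45)&(hsv[...,1]>40)).astype(np.uint8); m[:,:265]=0;m[:,368:]=0;m[:105]=0;m[240:]=0
n,l,s,c=cv2.connectedComponentsWithStats(m)
for i in range(1,n):
    if s[i,4]<15: continue
    ys,xs=np.where(l==i)
    P=np.array([ray("top",(x,y),.069)[:2] for x,y in zip(xs,ys)]);mu=P.mean(0);w,v=np.linalg.eigh(np.cov(P.T))
    print(c[i].round(1),s[i,4],mu.round(4),"major ang",np.degrees(np.arctan2(v[1,1],v[0,1])).round(),(np.sqrt(12*w)*1e3).round())
# board top
g=((hsv[...,2]>60)&(hsv[...,2]<130)&(hsv[...,1]<60)).astype(np.uint8);g|=m;g[:105]=0;g[240:]=0;g[:,:255]=0;g[:,385:]=0
g=cv2.morphologyEx(g,cv2.MORPH_CLOSE,np.ones((9,9)))
n,l,s,c=cv2.connectedComponentsWithStats(g);i=1+s[1:,4].argmax()
ct=max(cv2.findContours((l==i).astype(np.uint8),0,2)[0],key=cv2.contourArea)
W=np.array([ray("top",p,.06)[:2] for p in ct[:,0]],np.float32)
print("board",cv2.minAreaRect(W))
E
```

```text
[330.3 135.4] 154 [ 0.6541 -0.0689] major ang -144.0 [32. 33.]
[295.2 145.2] 60 [0.6292 0.0251] major ang 106.0 [20. 21.]
[313.7 166.7] 163 [ 0.5706 -0.0233] major ang -172.0 [24. 49.]
[319.1 183. ] 68 [ 0.527  -0.0366] major ang -160.0 [21. 22.]
[321.5 203.4] 174 [ 0.4727 -0.042 ] major ang 142.0 [29. 41.]
board ((0.565868616104126, -0.05242164433002472), (0.29070281982421875, 0.2979024350643158), 79.72785186767578)
```

View pics/crop0.png

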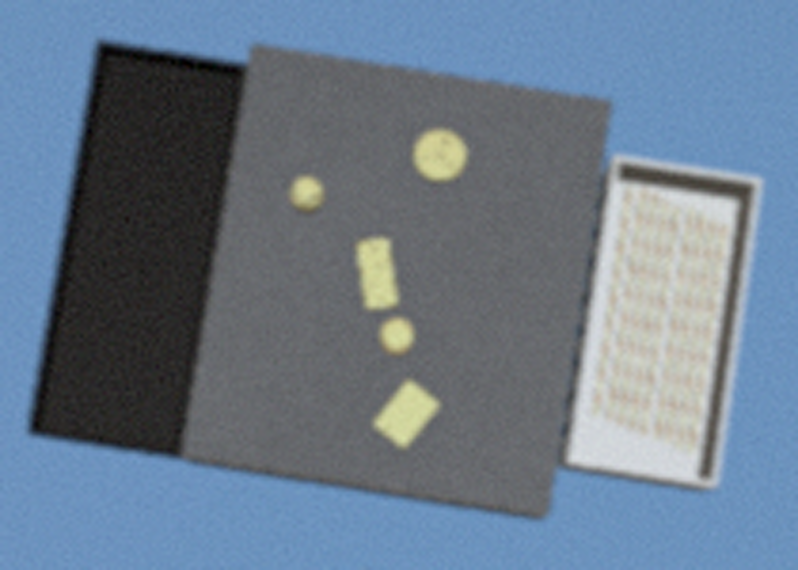

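The crop confirms it: the three cream plates with stubs on the board are the targets. Round is at crop (440,155), narrow at (377,273) and rectangular at (407,414). The spool and cup are at (397,335) and (307,193). I'll close the fingers, move over row a, and turn so that tool −x is board +y.

```bash
python3 - <<'E'
from h import *
for p in [(281.3,107.1),(263.2,215.5),(375.5,121.3),(359,230.5)]: print(ray("top",p,.06).round(3))
E
python3 -m crank '[0,0,0,30,37,0,0, 0,0,0,30,37,0,0, 0,0,0,30,37,0,0, 0,0,0,30,37,0,0, 0,0,0,30,37,0,0]'
python3 -m crank '[0,0,0,30,37,0,0, 0,0,0,30,37,0,0, 0,0,0,30,37,0,0, 0,0,0,30,37,0,0, 0,0,0,30,37,0,0]'
python3 -m crank '[0,0,0,30,37,0,0, 0,0,0,30,37,0,0, 0,0,0,30,37,0,0, 0,0,0,30,37,0,0, 0,0,0,30,37,0,0]'
```

```text
[0.736 0.061 0.06 ]
[0.444 0.113 0.06 ]
[ 0.693 -0.192  0.06 ]
[ 0.4  -0.14  0.06]
clock: 1.23
tool_pos: [0.3339, 0.3875, 0.2268]
orientation: [-180.0, -0.0, -23.6]
force: [0.3, -0.6, -0.5]
opening: 0.043
gripper_force: 0.0
clock: 1.85
tool_pos: [0.3972, 0.158, 0.227]
orientation: [-179.9, -0.0, -23.6]
force: [0.3, 0.8, 0.5]
opening: 0.0007
gripper_force: 0.0
clock: 2.48
tool_pos: [0.4608, -0.0717, 0.227]
orientation: [-180.0, -0.1, -23.6]
force: [1.7, 0.4, 0.3]
opening: 0.0004
gripper_force: 0.0
```

```bash
python3 -m crank '[0,0,0.167,0,0,0,0, 0,0,0.167,0,0,0,0, 0,0,0.167,0,0,0,0, 0,0,0.167,0,0,0,0, 0,0,0.167,0,0,0,0]'
python3 -m crank '[0,0,0.167,0,0,0,0, 0,0,0.167,0,0,0,0, 0,0,0.167,0,0,0,0, 0,0,0,0,0,0,0]'
```

```text
clock: 3.1
tool_pos: [0.4604, -0.0702, 0.2267]
orientation: [-180.0, -0.0, -71.8]
force: [0.2, 0.2, 0.3]
opening: 0.0001
gripper_force: 0.0
clock: 3.6
tool_pos: [0.4604, -0.0702, 0.2267]
orientation: [-180.0, 0.0, -100.1]
force: [-0.3, 0.5, -0.8]
opening: 0.0006
gripper_force: 0.0
```

```bash
cat >> h.py <<'E'
C=np.array([.568,-.0395]);ex=np.array([.9845,-.1754]);ey=np.array([.1754,.9845])
def B(p): d=np.array(p[:2])-C;return (np.array([d@ex,d@ey])*1e3).round(1)
E
python3 -m crank '[0,0,0,20,-7,20,0, 0,0,0,0,0,40,0, 0,0,0,0,0,40,0, 0,0,0,0,0,40,0, 0,0,0,0,0,0,0]'
python3 - <<'E'
from h import *
for n,p in dict(b=(.6541,-.0689),c=(.5706,-.0233),a=(.4727,-.042),cup=(.6292,.0251),spool=(.527,-.0366),tcp=get_obs()["tool_pos"]).items(): print(n,B(p))
w=eyes.snapshot("wrist");cv2.imwrite("pics/w1.png",w)
E
```

```text
clock: 4.22
tool_pos: [0.4617, -0.0915, 0.0845]
orientation: [179.7, -0.1, -100.0]
force: [0.1, -1.0, 0.3]
opening: 0.0001
gripper_force: 0.0
b [ 89.9 -13.8]
c [-0.3 16.4]
a [-93.4 -19.2]
cup [48.9 74.3]
spool [-40.9  -4.3]
tcp [-95.6 -69.8]
```

View pics/w1.png

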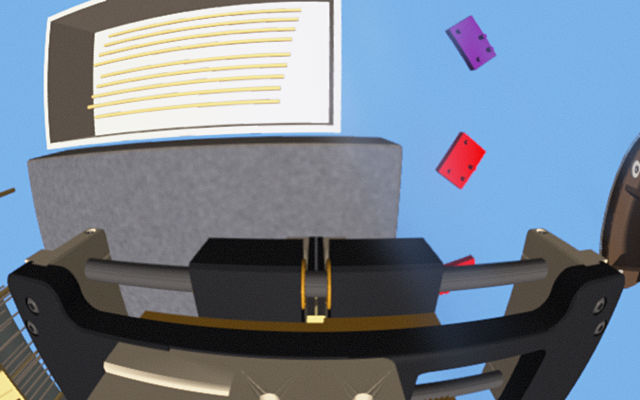

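The wrist camera looks backwards: basket at the top, raft hidden behind the gripper. I'll project the tips to judge how wide the fingers are.

```bash
python3 - <<'E'
from h import *
from scipy.spatial.transform import Rotation as R
o=get_obs();m=eyes.camera_model("wrist");E=np.array(m["extrinsics"]);T=R.from_euler("xyz",o["orientation"],degrees=True).as_matrix()
for z in(0,-19,-40):
  for x in (0,9.5):
    for y in(-21,0,21):
      p=np.array(o["tool_pos"])+T@(np.array([x,y,z])/1e3);q=E[:3,:3].T@(p-E[:3,3])
      th=np.arctan2(np.hypot(q[0],q[1]),q[2]);u=q[:2]/np.hypot(q[0],q[1])*th*m["fx"]+[m["cx"],m["cy"]];print(x,y,z,u.round(),q.round(3))
E
```

```text
0 -21 0 [279. 251.] [-0.021  0.028  0.174]
0 0 0 [316. 251.] [0.    0.028 0.174]
0 21 0 [353. 251.] [0.021 0.028 0.174]
9.5 -21 0 [279. 236.] [-0.021  0.019  0.171]
9.5 0 0 [316. 236.] [0.    0.019 0.171]
9.5 21 0 [354. 236.] [0.021 0.019 0.171]
0 -21 -19 [275. 267.] [-0.021  0.034  0.155]
0 0 -19 [316. 267.] [0.    0.034 0.155]
0 21 -19 [357. 267.] [0.021 0.034 0.155]
9.5 -21 -19 [274. 250.] [-0.021  0.024  0.153]
9.5 0 -19 [316. 251.] [0.    0.024 0.153]
9.5 21 -19 [358. 250.] [0.021 0.024 0.153]
0 -21 -40 [270. 289.] [-0.021  0.039  0.135]
0 0 -40 [317. 289.] [0.    0.039 0.135]
0 21 -40 [363. 289.] [0.021 0.039 0.135]
9.5 -21 -40 [269. 271.] [-0.021  0.03   0.133]
9.5 0 -40 [317. 271.] [0.    0.03  0.133]
9.5 21 -40 [364. 271.] [0.021 0.03  0.133]
```

```bash
python3 -m crank '[0,0,0,0,-2,18,0, 0,0,0,0,0,0,0]'
```

```text
clock: 4.53
tool_pos: [0.4663, -0.0914, 0.0696]
orientation: [-180.0, 0.0, -100.1]
force: [-0.4, -0.2, -0.0]
opening: 0.0006
gripper_force: 0.0
```

```bash
python3 -m crank '[0,0,0,0,0,0,0.27, 0,0,0,0,0,0,0.27, 0,0,0,0,0,0,0.27]'
python3 - <<'E'
from h import *
print(B(get_obs()["tool_pos"]))
w=eyes.snapshot("wrist")[130:350,150:490]
s=eyes.snapshot("scene");cv2.imwrite("pics/s1.png",np.vstack([cv2.resize(w,(640,414))[:230],s[:360]]))
E
```

```text
clock: 4.9
tool_pos: [0.4661, -0.0914, 0.0692]
orientation: [-179.9, 0.0, -100.1]
force: [-0.8, 1.0, 0.3]
opening: 0.0223
gripper_force: 0.0
[-91.3 -69. ]
```

View pics/s1.png

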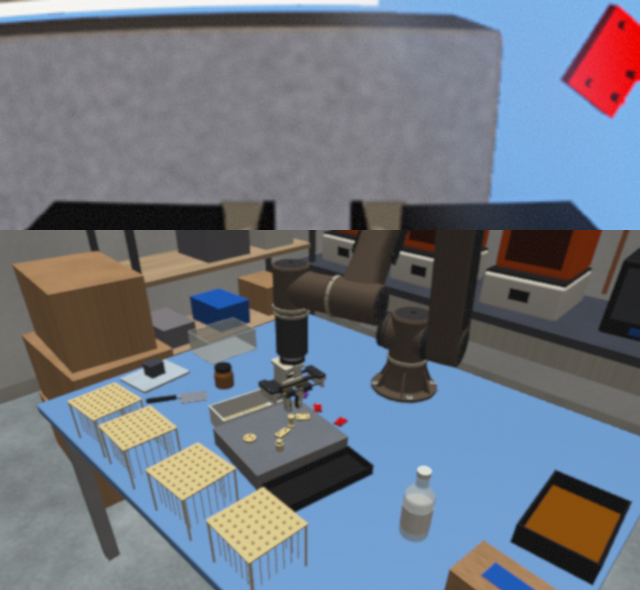

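The tips are about 16 mm thick each, so closed fingers make a flat face about 32 mm wide, which clears the prints. I'll push closed.

```bash
python3 -m crank '[0,0,0,0,2,3,0, 0,0,0,0,0,2,0, 0,0,0,-5,0,0,0, 0,0,0,-6,0,0,0, 0,0,0,-8,0,0,0]'
python3 -m crank '[0,0,0,-12,0,0,0, 0,0,0,-16,0,0,0, 0,0,0,-20,0,0,0]'
python3 - <<'E'
from h import *
print(B(get_obs()["tool_pos"]))
im=eyes.snapshot("scene");cv2.imwrite("pics/s2.png",cv2.resize(im[130:290,200:390],None,fx=3.5,fy=3.5,interpolation=cv2.INTER_CUBIC))
E
```

```text
clock: 5.62
tool_pos: [0.4673, -0.0719, 0.0636]
orientation: [-180.0, 0.0, -100.1]
force: [0.6, -0.0, 0.3]
opening: 0.0004
gripper_force: 0.0
clock: 6.0
tool_pos: [0.4758, -0.024, 0.0636]
orientation: [-180.0, 0.0, -100.1]
force: [0.2, -1.0, 0.7]
opening: 0.0006
gripper_force: 0.0
[-93.5  -0.9]
```

View pics/s2.png

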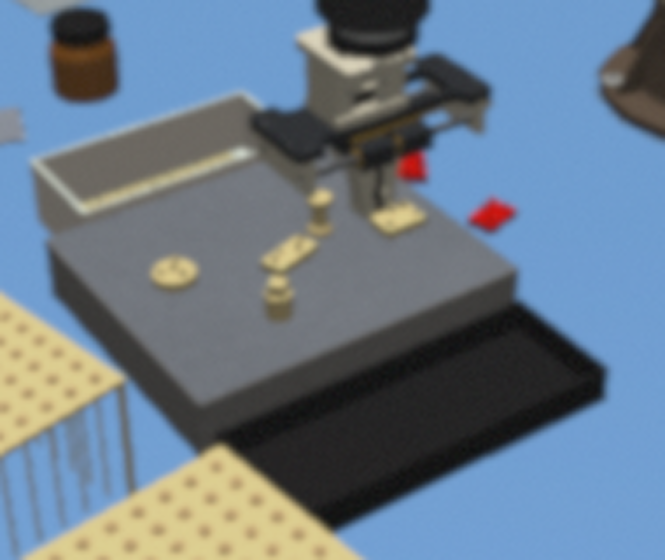

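Raft a, at crop (398,218), sits squarely against the closed tips and the prints are untouched. I'll push it on over the edge.

```bash
python3 -m crank '[0,0,0,-12,0,0,0, 0,0,0,-20,0,0,0, 0,0,0,-25,0,0,0, 0,0,0,-28,0,0,0, 0,0,0,-28,0,0,0]'
python3 -m crank '[0,0,0,-28,0,0,0, 0,0,0,0,0,0,0, 0,0,0,0,0,-30,0, 0,0,0,0,0,-30,0, 0,0,0,0,0,0,0]'
python3 - <<'E'
from h import *
print(B(get_obs()["tool_pos"]))
im=eyes.snapshot("scene");cv2.imwrite("pics/s3.png",cv2.resize(im[130:290,200:390],None,fx=3.5,fy=3.5,interpolation=cv2.INTER_CUBIC))
E
```

```text
clock: 6.68
tool_pos: [0.4955, 0.0874, 0.0636]
orientation: [180.0, -0.0, -100.1]
force: [-0.3, -0.1, 0.1]
opening: 0.0006
gripper_force: 0.0
clock: 7.3
tool_pos: [0.5015, 0.1142, 0.1258]
orientation: [-179.8, 0.2, -100.1]
force: [0.5, 0.1, -0.5]
opening: 0.0002
gripper_force: 0.0
[-92.4 139.6]
```

View pics/s3.png

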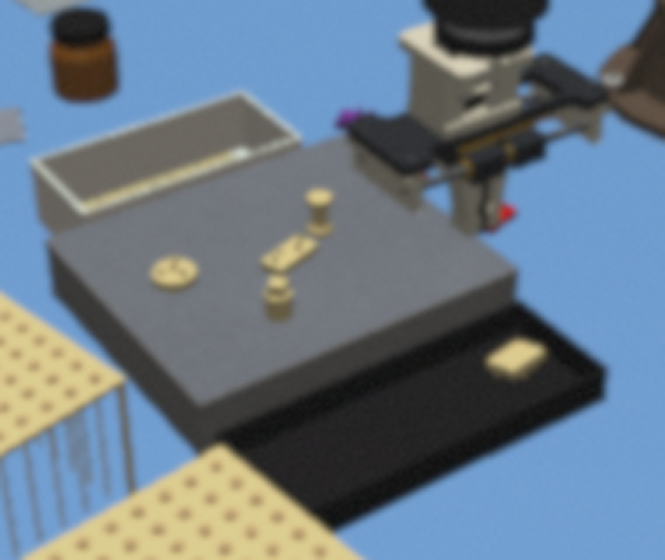

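Raft a lies in the tray at crop (516,357). Next is raft c in the middle row.

```bash
python3 -m crank '[0,0,0,40,-23,0,0, 0,0,0,40,-23,0,0, 0,0,0,40,-23,0,0, 0,0,0,40,-23,0,0, 0,0,0,0,0,0,0]'
python3 -c "from h import *;print(B(get_obs()['tool_pos']))"
```

```text
clock: 7.98
tool_pos: [0.5624, -0.0628, 0.122]
orientation: [179.9, -0.1, -100.4]
force: [-0.8, 0.5, -0.1]
opening: 0.0005
gripper_force: 0.0
[ -1.5 -23.9]
```

```bash
python3 -m crank '[0,0,0,0,-1,30,0, 0,0,0,0,0,25,0, 0,0,0,0,0,0,0]'
python3 -c "from h import *;print(B(get_obs()['tool_pos']))"
```

```text
clock: 8.35
tool_pos: [0.5615, -0.0602, 0.0662]
orientation: [179.7, -0.1, -100.2]
force: [-0.1, 0.2, 0.0]
opening: 0.0003
gripper_force: 0.0
[ -2.8 -21.5]
```

```bash
python3 -m crank '[0,0,0,0,-1,2,0, 0,0,0,-6,0,0,0, 0,0,0,-6,0,0,0, 0,0,0,-8,0,0,0, 0,0,0,-12,0,0,0]'
python3 -c "from h import *;print(B(get_obs()['tool_pos']))"
python3 -m crank '[0,0,0,-18,0,0,0, 0,0,0,-24,0,0,0, 0,0,0,-28,0,0,0, 0,0,0,-28,0,0,0, 0,0,0,-28,0,0,0]'
python3 -m crank '[0,0,0,0,0,0,0, 0,0,0,0,0,-30,0, 0,0,0,0,0,-30,0, 0,0,0,0,0,0,0]'
python3 - <<'E'
from h import *
print(B(get_obs()["tool_pos"]))
im=eyes.snapshot("scene");cv2.imwrite("pics/s4.png",cv2.resize(im[130:290,200:390],None,fx=3.5,fy=3.5,interpolation=cv2.INTER_CUBIC))
E
```

```text
clock: 8.98
tool_pos: [0.5706, -0.0282, 0.0669]
orientation: [-180.0, 0.0, -100.1]
force: [-0.7, -0.2, 1.9]
opening: 0.0001
gripper_force: 0.4
[ 0.6 11.6]
clock: 9.6
tool_pos: [0.5928, 0.0972, 0.0666]
orientation: [-180.0, 0.0, -100.1]
force: [0.2, -0.3, -0.4]
opening: 0.0001
gripper_force: 0.0
clock: 10.1
tool_pos: [0.5939, 0.0959, 0.129]
orientation: [-179.8, 0.1, -100.1]
force: [-0.2, 0.6, 0.9]
opening: 0.0005
gripper_force: 0.0
[  1.8 137.9]
```

View pics/s4.png

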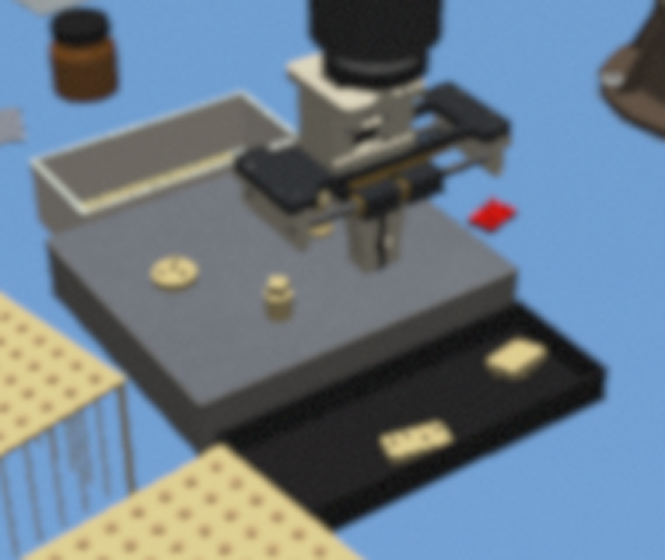

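Raft c lies in the tray at crop (416,440); the cup and spool are still standing. Now raft b.

```bash
python3 -m crank '[0,0,0,39,-18,0,0, 0,0,0,39,-18,0,0, 0,0,0,39,-18,0,0, 0,0,0,39,-17,0,0, 0,0,0,39,-17,0,0]'
python3 -m crank '[0,0,0,0,0,0,0, 0,0,0,0,0,30,0, 0,0,0,0,0,28,0, 0,0,0,0,0,0,0]'
python3 -c "from h import *;print(B(get_obs()['tool_pos']))"
```

```text
clock: 10.78
tool_pos: [0.6443, -0.1136, 0.1252]
orientation: [179.9, -0.0, -100.2]
force: [1.0, 0.1, 0.1]
opening: 0.0005
gripper_force: 0.0
clock: 11.28
tool_pos: [0.6425, -0.1118, 0.0655]
orientation: [179.7, -0.1, -100.1]
force: [-1.4, -0.1, 0.2]
opening: 0.0005
gripper_force: 0.0
[ 86.  -58.1]
```

```bash
python3 -m crank '[0,0,0,0,-3,1,0, 0,0,0,-8,0,0,0, 0,0,0,-6,0,0,0, 0,0,0,-6,0,0,0, 0,0,0,-8,0,0,0]'
python3 -c "from h import *;print(B(get_obs()['tool_pos']))"
python3 -m crank '[0,0,0,-12,0,0,0, 0,0,0,-18,0,0,0, 0,0,0,-22,0,0,0, 0,0,0,-25,0,0,0, 0,0,0,-25,0,0,0]'
python3 -m crank '[0,0,0,-25,0,0,0, 0,0,0,-25,0,0,0, 0,0,0,-18,0,0,0, 0,0,0,0,0,0,0, 0,0,0,0,0,-30,0]'
python3 -m crank '[0,0,0,0,0,-60,0, 0,0,0,0,0,-60,0, 0,0,0,0,0,0,0, 0,0,0,0,0,0,0]'
python3 - <<'E'
from h import *
print(B(get_obs()["tool_pos"]))
im=eyes.snapshot("scene");cv2.imwrite("pics/s5.png",cv2.resize(im[130:290,200:390],None,fx=3.5,fy=3.5,interpolation=cv2.INTER_CUBIC))
E
```

```text
clock: 11.9
tool_pos: [0.6529, -0.0847, 0.0678]
orientation: [-180.0, 0.0, -100.1]
force: [0.2, -0.1, 0.9]
opening: 0.0004
gripper_force: 0.1
[ 91.5 -29.6]
clock: 12.52
tool_pos: [0.671, 0.0172, 0.0675]
orientation: [-180.0, 0.0, -100.1]
force: [0.4, 0.1, 0.3]
opening: 0.0005
gripper_force: 0.1
clock: 13.15
tool_pos: [0.6807, 0.0816, 0.0951]
orientation: [179.7, -0.1, -100.2]
force: [1.2, 0.3, 0.1]
opening: 0.0004
gripper_force: 0.0
clock: 13.65
tool_pos: [0.6823, 0.0816, 0.2175]
orientation: [180.0, 0.0, -100.2]
force: [-0.4, -0.5, -0.4]
opening: 0.0002
gripper_force: 0.0
[ 91.3 139.3]
```

View pics/s5.png

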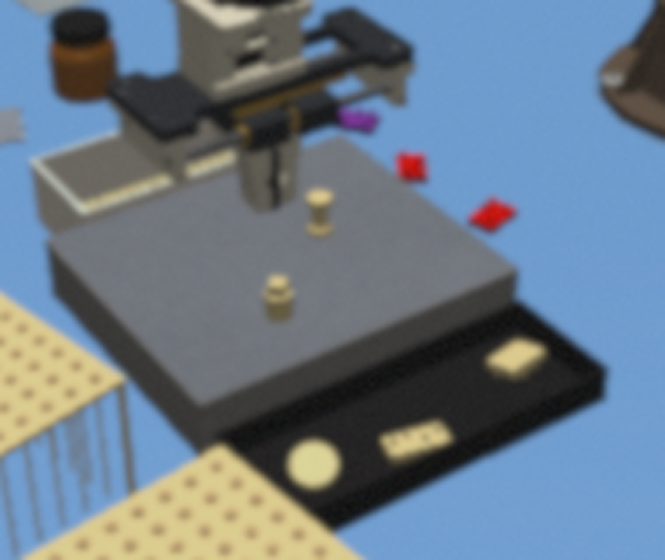

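Raft b is in the tray at crop (314,464) but looks tipped over. I'll check it from above.

```bash
python3 -m crank '[0,0,0,40,40,-20,0, 0,0,0,40,40,0,0, 0,0,0,40,40,0,0, 0,0,0,0,0,0,0, 0,0,0,0,0,0,0]'
python3 - <<'E'
from h import *
t=eyes.snapshot("top")[95:245,215:365];s=eyes.snapshot("scene")[220:290,260:390]
cv2.imwrite("pics/f.png",np.hstack([cv2.resize(t,(400,400),interpolation=2),cv2.resize(s,(400,400*70//130),interpolation=2) if 0 else cv2.copyMakeBorder(cv2.resize(s,(400,215),interpolation=2),0,185,0,0,0)]))
E
```

```text
clock: 14.32
tool_pos: [0.5432, -0.0152, 0.2369]
orientation: [180.0, -0.0, -100.2]
force: [-0.5, 0.3, -0.0]
opening: 0.0004
gripper_force: 0.0
```

View pics/f.png

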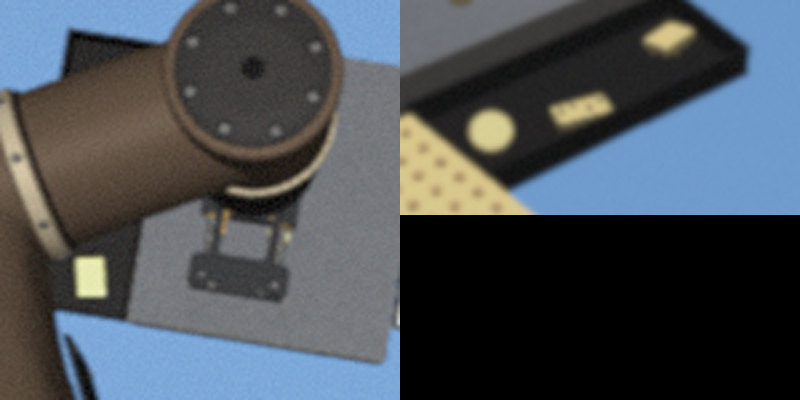

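All three rafts are at rest in the tray: the scene view shows b at (491,131), c at (582,109) and a at (670,37). Raft b is tipped over but inside, and the robot is clear of everything.

```bash
python3 -c "from plant import ctrl;print(ctrl.close_job())"
```

```text
the job is handed in; nothing more can be done
None
```

I swept all three rafts into the scrap tray and handed the job in at about 14 s; raft b lies tipped over in the tray, and the spool, cup, bottle and jar were not touched.

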